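# Lay out the fossil tail in order of size

### The job

Lay out the four loose fossil tail vertebrae on the mounting board in order of size, one on each round felt mark: the largest next to the hip bone (sacrum), then smaller and smaller towards the tip of the tail. Each must stand on its flat end as it does now, its round body in the middle of its mark. Set the bones down gently, never drop them, and do not knock over the glue bottle.

Things in the scene. Friction and masses are not known exactly. Their poses are not given: they have to be found in the camera images.
- vertebra_a: Loose brown fossil vertebra, third largest of four: round upright body 42 mm across (7 % waist), 36 mm high, on its flat end; a bony arch and spine stick out level from one side, clear of the support, to 38 mm from the axis. Origin: centre of the round body's underside; z up, spine along -x; sides at +y and -y free to grip. 0.09 to 0.16 kg.
- vertebra_b: Loose brown fossil vertebra, largest of four: round upright body 62 mm across (7 % waist), 46 mm high, on its flat end; a bony arch and spine stick out level from one side, clear of the support, to 56 mm from the axis. Origin: centre of the round body's underside; z up, spine along -x; sides at +y and -y free to grip. 0.25 to 0.45 kg.
- vertebra_c: Loose brown fossil vertebra, smallest of four: round upright body 32 mm across (7 % waist), 30 mm high, on its flat end; a bony arch and spine stick out level from one side, clear of the support, to 29 mm from the axis. Origin: centre of the round body's underside; z up, spine along -x; sides at +y and -y free to grip. 0.04 to 0.08 kg.
- vertebra_d: Loose brown fossil vertebra, second largest of four: round upright body 52 mm across (7 % waist), 41 mm high, on its flat end; a bony arch and spine stick out level from one side, clear of the support, to 47 mm from the axis. Origin: centre of the round body's underside; z up, spine along -x; sides at +y and -y free to grip. 0.15 to 0.28 kg.
- mark_p: One of four identical dark-grey felt discs, 72 mm across, 3 mm thick, fixed in a straight row 100 mm apart on a pale wooden board (100 x 640 mm, 12 mm thick); which letter is where varies. Origin: centre of the underside, 12 mm above the table (upper face at 15 mm); x across the row, away from the robot, y along the row.
- mark_q: One of four identical dark-grey felt discs, 72 mm across, 3 mm thick, fixed in a straight row 100 mm apart on a pale wooden board (100 x 640 mm, 12 mm thick); which letter is where varies. Origin: centre of the underside, 12 mm above the table (upper face at 15 mm); x across the row, away from the robot, y along the row.
- mark_r: One of four identical dark-grey felt discs, 72 mm across, 3 mm thick, fixed in a straight row 100 mm apart on a pale wooden board (100 x 640 mm, 12 mm thick); which letter is where varies. Origin: centre of the underside, 12 mm above the table (upper face at 15 mm); x across the row, away from the robot, y along the row.
- mark_s: One of four identical dark-grey felt discs, 72 mm across, 3 mm thick, fixed in a straight row 100 mm apart on a pale wooden board (100 x 640 mm, 12 mm thick); which letter is where varies. Origin: centre of the underside, 12 mm above the table (upper face at 15 mm); x across the row, away from the robot, y along the row.
- sacrum: The hip bone: a brown fossil block about 82 x 76 x 69 mm (high), fixed on the board at either end of the row, in line with it, 120 mm from the centre of the nearest mark. At the other end a small fixed fossil cone (22 mm across, 26 mm high) stands for the tip of the tail. Origin: centre of its underside, on the board's top.
- glue: White plastic glue bottle with a pointed nozzle, standing loose on the table in the middle of the bones: 34 mm in diameter, 95 mm high. Origin: centre of its underside, z up. Not to be knocked over.
Things that resemble listed ones, but are neither listed nor needed, are in the scene too. Leave any blue look-alike of the vertebra_b alone.

How it is judged:
At the end, for the whole second after the job is handed in: Each vertebra stands upright (within 0.12 rad) and at rest on a felt mark, its round body's axis within 14 mm of the mark's centre: the largest on the mark nearest the sacrum, then the second largest, the third and the smallest on the farthest; the glue bottle stands ((horizontal distance between vertebra_a and mark_p below 0.014 m or horizontal distance between vertebra_a and mark_q below 0.014 m or horizontal distance between vertebra_a and mark_r below 0.014 m or horizontal distance between vertebra_a and mark_s below 0.014 m) and horizontal distance between vertebra_a and sacrum between 0.29 and 0.35 m and height (world z) of vertebra_a between 0.011 and 0.019 m and angle between each of vertebra_a, vertebra_b, vertebra_c, vertebra_d's own z axis and vertical below 0.12 rad and linear speed of each of vertebra_a, vertebra_b, vertebra_c, vertebra_d below 0.02 m/s and angular speed of each of vertebra_a, vertebra_b, vertebra_c, vertebra_d below 0.2 rad/s and (horizontal distance between vertebra_b and mark_p below 0.014 m or horizontal distance between vertebra_b and mark_q below 0.014 m or horizontal distance between vertebra_b and mark_r below 0.014 m or horizontal distance between vertebra_b and mark_s below 0.014 m) and horizontal distance between vertebra_b and sacrum between 0.09 and 0.15 m and height (world z) of vertebra_b between 0.011 and 0.019 m and (horizontal distance between vertebra_c and mark_p below 0.014 m or horizontal distance between vertebra_c and mark_q below 0.014 m or horizontal distance between vertebra_c and mark_r below 0.014 m or horizontal distance between vertebra_c and mark_s below 0.014 m) and horizontal distance between vertebra_c and sacrum between 0.39 and 0.45 m and height (world z) of vertebra_c between 0.011 and 0.019 m and (horizontal distance between vertebra_d and mark_p below 0.014 m or horizontal distance between vertebra_d and mark_q below 0.014 m or horizontal distance between vertebra_d and mark_r below 0.014 m or horizontal distance between vertebra_d and mark_s below 0.014 m) and horizontal distance between vertebra_d and sacrum between 0.19 and 0.25 m and height (world z) of vertebra_d between 0.011 and 0.019 m and angle between glue's own z axis and vertical below 0.3 rad); the robot touches nothing.
It fails at once if a vertebra is dropped (falls free of the fingers faster than 0.5 m/s, a fall of more than about 13 mm) ((linear speed of vertebra_a above 0.5 m/s and contact force between the fingers and vertebra_a below 0.05 N) or (linear speed of vertebra_b above 0.5 m/s and contact force between the fingers and vertebra_b below 0.05 N) or (linear speed of vertebra_c above 0.5 m/s and contact force between the fingers and vertebra_c below 0.05 N) or (linear speed of vertebra_d above 0.5 m/s and contact force between the fingers and vertebra_d below 0.05 N)).
It fails at once if the glue bottle is knocked over (angle between glue's own z axis and vertical above 0.6 rad).
It also fails if it takes over 104 s, if anything falls off the work surface, if the arm or the gripper's body presses on something with over 40 N, if the wrist force passes 120 N, or if a joint passes its speed limit or range.

### The arm

A 6-joint arm with a two-finger parallel gripper is mounted at the origin on the work surface. World frame = base frame: x ahead of the robot, y to its left, z up, the work surface at z = 0. Lengths are in m, angles in rad, forces in N, time in s.
With the tool pointing down it reaches from about 0.3 to 0.875 m from the base axis. Payload 6.4 kg.
Tool frame: the origin (TCP) lies at the very end of the fingers, on their centre line; the grasp point (between the pads) lies 19 mm behind it (manip.grip_depth is the distance from the TCP to the grasp point, in m); z points along the fingers, y is the line along which they close (so a half turn about z gives the same grasp; the last joint's range is limited). The gripper opens to 85 mm and grips with 20 to 120 N. Pads are 22 mm wide; open, the fingers measure 114 mm over their backs; the gripper's body (76 mm by 85 mm) begins 54 mm behind the grasp point. The pads swing forward as they close: fully open they stand 13 mm farther back than shut.
Start: joints at [-0.206, 0.181, 1.607, -0, 1.354, -0.206], TCP at [0.575, 0, 0.231] pointing down, gripper open.
Joint ranges: [-2.99, 2.99], [-0.89, 2.07], [0.3, 2.58], [-1.14, 4.28], [0, 2.63], [-3.12, 3.12]. Speed limits (rad/s): [2.57, 2.57, 3.01, 3.14, 3.14, 3.14].

### API

Orientations are given as a unit quaternion [x, y, z, w].
In Python, from cell import manip gives the robot as it stands. Calls block until the motion is done:
- manip.move_to(position, orientation): joint-space move of the TCP to a pose.
- manip.move_l(position, ori=None, v=0.15): straight line of the TCP; ori=None keeps the orientation; v is the mean speed in m/s.
- manip.set_joints(angles): joint-space move.
- manip.set_gripper(opening, force=None): finger opening in m; force is the grip in N (None keeps the last); returns when the fingers have stopped.
- manip.sleep(seconds).
- manip.solve_ik(position, orientation): joint angles nearest the present ones, or None.
- manip.get_state(): the state.
- manip.grab_frame(name): name is "scene" or "side" or "wrist"; returns the picture (384x512x3 uint8, red, green, blue); there is no depth.
- manip.camera_model(name): a dict with "fovy" (degrees; the focal length in pixels is half the picture's height over the tangent of half this angle, whatever the lens; pixels are square), "cx", "cy" (the principal point, pixels), "dist_coeffs" ([k1, k2, p1, p2, k3] as OpenCV has them; the pictures are not rectified), "pose" (4x4, takes a point from camera to world coordinates). Camera axes: x right, y down, z forward; pixel columns grow to the right and rows downward; lengths in m; the calibration is good to about 2 mm. A picture is of the moment at which its call begins: read the wrist's pose just before it. camera_model takes no time and is no camera call; for the wrist camera it gives the pose at the moment of the call.
A pose or a line that the arm cannot do raises manip.PlanningError and nothing moves.
- manip.job_done(): hands the job in; it is judged then, once.
Trained networks look in the newest picture that a camera, given by its name, has taken for a name from the list of things; names that differ only in an ending like _2 or _b are one class to them, and where a whole thing is asked for, a point or a joint stands for the part that bears it (a point fixed in the world has none). Each returns a list of dicts, best first, with "score" (0 to 1); they miss things now and then, are a little off and sometimes report something else, mostly with a low value. They report only what shows in the picture. A call takes as long as a camera call. They do not tell look-alikes from the thing itself.
- manip.search_frame(name, camera): "rect" ([left, top, right, bottom] in pixels, round what is visible of it).
- manip.outline_of(name, camera): "mask" (384x512 bool, what is visible of it) and "rect" ([left, top, right, bottom] in pixels, round what is visible of it).
- manip.tip_of(name, camera): "location" ([column, row] in pixels: a listed point, or the origin of a listed thing).
The state is a dict: "time_s": time; "joints": joint angles; "joint_velocities": joint speeds; "joint_efforts": joint torques, N m; "tcp_pos": TCP position; "orientation": TCP orientation; "force": force on the tool from outside, world axes, zero at the start; "ft_torque": the same for the moment, N m; "opening": finger opening in m; "grasp_force": force on a finger pad.
Only numpy, scipy, OpenCV 4.12 (cv2) and the standard library are available. Lean on these libraries where they do the work, as an engineer would, in place of code of your own. Each camera call takes 0.05 s, during which the arm holds its last target. There are 200 camera calls.

## Working session

There is one attempt and no reset: what is moved stays moved. The work goes in short steps, each a Python script; the robot and the scene stay as the last script left them, time stands still between calls to the robot, and variables do not carry over. Pictures are saved under pics/ and viewed, at most 14 in all, crops included, and the job is handed in when it is done.

```bash
mkdir -p pics; ls
python3 - <<'E'
from cell import manip
import cv2
for n in ["scene","side","wrist"]:
    cv2.imwrite(f"pics/{n}0.png",manip.grab_frame(n)[:,:,::-1])
    m=manip.camera_model(n); print(n,m["fovy"],m["cx"],m["cy"],m["dist_coeffs"]); print(m["pose"])
    for k in ["vertebra_a","vertebra_b","mark_p","sacrum","glue"]:
        print(k,[([round(float(v)) for v in d["rect"]],round(d["score"],2)) for d in manip.search_frame(k,n)])
print(manip.get_state())
E
```

```text
pics
scene 53.156374157801444 262.6297529454262 187.12363235691922 [-0.01966524  0.          0.          0.          0.        ]
[[-0.5452128   0.45541732 -0.70380258  1.06282945]
 [ 0.8379371   0.32068946 -0.44161034  0.37091771]
 [ 0.02458507 -0.8305139  -0.55645506  0.514579  ]
 [ 0.          0.          0.          1.        ]]
vertebra_a [([388, 238, 419, 266], 0.84), ([154, 137, 181, 160], 0.7), ([212, 115, 234, 143], 0.61), ([239, 135, 262, 162], 0.6), ([206, 163, 245, 195], 0.59), ([306, 205, 324, 226], 0.54), ([230, 247, 270, 281], 0.34)]
vertebra_b [([388, 238, 419, 266], 0.84), ([154, 137, 181, 160], 0.7), ([212, 115, 234, 143], 0.61), ([239, 135, 262, 162], 0.6), ([206, 163, 245, 195], 0.59), ([306, 205, 324, 226], 0.54), ([230, 247, 270, 281], 0.34)]
mark_p [([277, 269, 317, 299], 0.95), ([229, 247, 269, 277], 0.8), ([188, 230, 225, 259], 0.68), ([308, 204, 326, 229], 0.33)]
sacrum [([339, 273, 400, 339], 0.92)]
glue [([264, 168, 279, 206], 0.85), ([150, 212, 183, 238], 0.52)]
side 50.990599640587995 257.42433836729873 186.87183866991452 [-0.00598857  0.          0.     
[... 1528 characters left out ...]
70e-01,  1.80775023e-01,  1.60697575e+00,  4.60169181e-06,
        1.35378299e+00, -2.06310730e-01]), 'joint_velocities': array([-1.56059765e-03, -8.30058717e-04,  1.26623857e-03, -1.44586605e-03,
       -1.24383782e-04, -5.39680544e-06]), 'joint_efforts': array([ 3.49888905e-04, -4.44830775e+01, -3.51685739e+01, -4.39777778e-04,
        6.17181686e-04, -1.33477306e-05]), 'tcp_pos': array([5.75033805e-01, 2.18026578e-05, 2.31314252e-01]), 'orientation': array([7.07097246e-01, 7.07116316e-01, 1.79953795e-05, 2.34150893e-05]), 'force': array([ 0.2673774 , -0.35581694,  0.07380349]), 'ft_torque': array([-0.02877985,  0.05363221,  0.05828557]), 'grasp_force': 0.0, 'opening': 0.08563978786955452}
```

Run:
```python
import cv2
a=cv2.imread("pics/scene0.png")[90:350,120:430]
cv2.imwrite("pics/s1.png",cv2.resize(a,None,fx=2.3,fy=2.3,interpolation=cv2.INTER_CUBIC))
a=cv2.imread("pics/side0.png")[70:340,110:370]
cv2.imwrite("pics/s2.png",cv2.resize(a,None,fx=2.2,fy=2.2,interpolation=cv2.INTER_CUBIC))
```

```text
(no output)
```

View pics/s1.png

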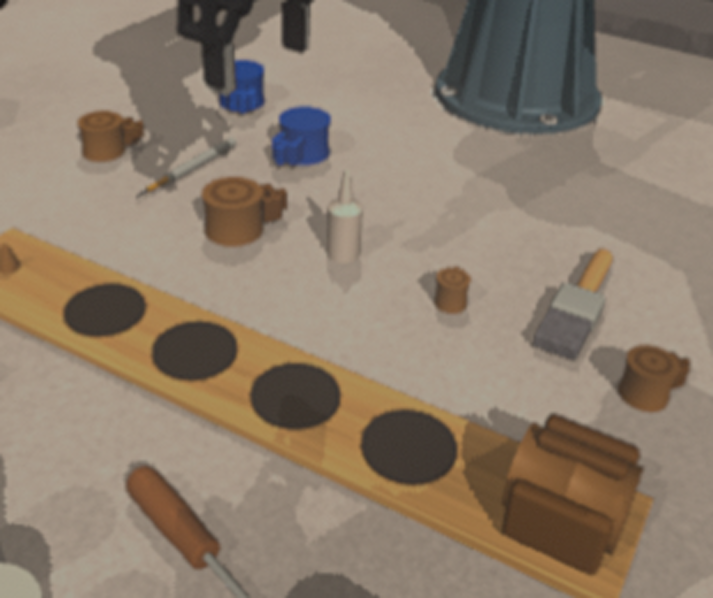

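View pics/s2.png

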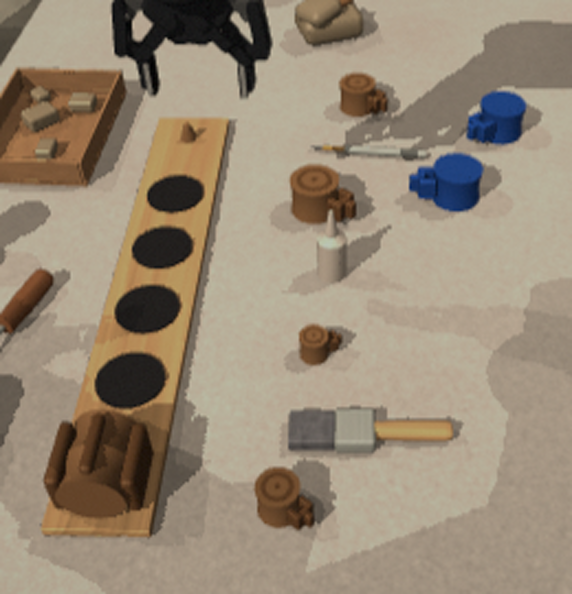

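The scene view shows brown bones at about (167,149), (225,180), (315,215) and (403,252). There are two blue look-alikes, and the sacrum is at the near end (y>0). Next I'll locate everything.

```bash
cat > h.py <<'E'
from cell import manip
import numpy as np, cv2
from scipy.spatial.transform import Rotation as R
def KD(m):
    f=192/np.tan(np.radians(m["fovy"])/2)
    return np.array([[f,0,m["cx"]],[0,f,m["cy"]],[0,0,1]]),np.array(m["dist_coeffs"])
def ray(m,px,z):
    K,D=KD(m); P=np.array(m["pose"])
    u=cv2.undistortPoints(np.array(px,float).reshape(-1,1,2),K,D).reshape(-1,2)
    d=np.c_[u,np.ones(len(u))]@P[:3,:3].T; o=P[:3,3]
    return (o+d*((z-o[2])/d[:,2])[:,None])[:,:2]
def project(m,X):
    K,D=KD(m); W=np.linalg.inv(np.array(m["pose"]))
    return cv2.projectPoints(np.array(X,float),cv2.Rodrigues(W[:3,:3])[0],W[:3,3],K,D)[0].reshape(-1,2)
def ori(yaw): # tool down, closing axis (tool y) at angle yaw from world x
    c,s=np.cos(yaw),np.sin(yaw)
    return R.from_matrix(np.array([[s,c,0],[-c,s,0],[0,0,-1.]])).as_quat()
E
python3 - <<'E'
from h import *
np.set_printoptions(precision=3,suppress=True)
for n in ["scene","side"]:
    manip.grab_frame(n); m=manip.camera_model(n)
    for k,z in [("vertebra_a",0),("mark_p",.012),("sacrum",.012),("glue",0)]:
        print(n,k)
        for d in manip.tip_of(k,n): print("  ",np.array(d["location"]),ray(m,[d["location"]],z)[0],round(d["score"],2))
print(R.from_quat(manip.get_state()["orientation"]).as_matrix())
E
```

```text
scene vertebra_a
   [253.8 156.5] [ 0.3   -0.139] 0.93
   [165.2 155.8] [ 0.436 -0.337] 0.92
   [313.6 220.5] [0.457 0.122] 0.84
   [399.4 262.3] [0.477 0.314] 0.81
   [222.  186.3] [ 0.465 -0.119] 0.8
   [226.  133.9] [ 0.233 -0.286] 0.52
scene mark_p
   [295.5 283. ] [0.643 0.18 ] 0.92
   [166.7 220. ] [ 0.644 -0.124] 0.82
   [249.  262.3] [0.647 0.086] 0.61
   [205.  240.7] [ 0.648 -0.018] 0.56
scene sacrum
   [206.7 240.2] [ 0.645 -0.016] 0.52
scene glue
   [269.7 200.9] [0.45  0.007] 0.86
   [314.1 218.4] [0.45 0.12] 0.31
side vertebra_a
   [252.1 165.4] [ 0.477 -0.105] 0.93
   [313.8 158. ] [ 0.306 -0.147] 0.9
   [340.9 126.8] [ 0.219 -0.302] 0.86
   [271.  117.8] [ 0.437 -0.34 ] 0.77
   [234.1 299.8] [0.478 0.313] 0.69
   [254.4 230.2] [0.452 0.127] 0.59
side mark_p
   [180.5 184.2] [ 0.657 -0.007] 0.93
   [188.  154.2] [ 0.662 -0.13 ] 0.85
   [169. 245.] [0.64  0.192] 0.85
   [179.2 210.2] [0.64  0.085] 0.8
side sacrum
   [160.7 285.1] [0.633 0.296] 0.59
side glue
   [260.  195.1] [0.447 0.01 ] 0.81
   [252.2 230.8] [0.457 0.129] 0.55
[[-0.  1. -0.]
 [ 1.  0.  0.]
 [ 0. -0. -1.]]
```

```bash
sed -i 's/\[\[s,c,0\],\[-c,s,0\]/[[-s,c,0],[c,s,0]/' h.py
python3 - <<'E'
from h import *
import pickle
np.set_printoptions(precision=3,suppress=True)
def marks(n):
    m=manip.camera_model(n)
    for d in manip.outline_of("mark_p",n):
        c,_=cv2.findContours(d["mask"].astype(np.uint8),cv2.RETR_EXTERNAL,cv2.CHAIN_APPROX_NONE)
        c=max(c,key=len)[:,0]; p=ray(m,c+0.0,.015).astype(np.float32)
        e=cv2.fitEllipse(p*1000); print(n,np.array(e[0]),np.array(e[1]),round(d["score"],2),d["rect"])
for n in ["scene","side"]: manip.grab_frame(n); marks(n)
out=[]
for i,(x,y) in enumerate([(.437,-.338),(.471,-.112),(.454,.124),(.478,.313)]):
    manip.move_to([x,y-.02,.22],ori(0))
    m=manip.camera_model("wrist"); im=manip.grab_frame("wrist")
    o=manip.outline_of("vertebra_a","wrist"); t=manip.tip_of("vertebra_a","wrist")
    marks("wrist")
    out.append((m,im,o,t))
    print(i,manip.get_state()["time_s"],[(ray(m,[d["location"]],0)[0],round(d["score"],2)) for d in t],[(d["rect"],round(d["score"],2),int(d["mask"].sum())) for d in o])
pickle.dump(out,open("v.pkl","wb"))
v=np.vstack([np.hstack([out[0][1],out[1][1]]),np.hstack([out[2][1],out[3][1]])])
cv2.imwrite("pics/w.png",cv2.resize(v,(800,600),interpolation=cv2.INTER_AREA)[:,:,::-1])
E
```

```text
scene [649.674  84.924] [67.428 71.857] 0.95 [228.1, 249.3, 266.7, 275.8]
scene [654.049 -14.458] [69.794 72.032] 0.75 [189.2, 229.5, 222.2, 255.9]
scene [ 659.398 -113.849] [70.414 70.505] 0.59 [148.4, 209.2, 184.3, 240.1]
side [646.053  85.174] [69.7   72.245] 0.89 [162.1, 199.9, 193.7, 222.6]
side [650.125 -14.335] [69.051 74.818] 0.89 [166.0, 178.1, 201.1, 189.8]
side [ 655.545 -114.684] [67.971 73.467] 0.82 [178.0, 148.0, 202.2, 165.0]
side [642.468 185.429] [70.967 72.497] 0.77 [153.1, 230.8, 182.1, 259.1]
0 3.2333 [(array([ 0.437, -0.343]), 0.93), (array([ 0.237, -0.287]), 0.59)] [([39.3, 70.1, 120.7, 141.2], 0.92, 4178), ([214.2, 130.1, 274.1, 177.4], 0.87, 2099), ([112.7, 1.4, 153.1, 10.6], 0.73, 247)]
wrist [651.431 -18.005] [70.625 71.951] 0.9 [380.6, 34.2, 444.8, 101.6]
wrist [647.788  50.005] [ 6.652 42.106] 0.58 [396.3, 3.6, 433.5, 7.2]
1 4.3417 [(array([ 0.3  , -0.147]), 0.77), (array([ 0.238, -0.286]), 0.76), (array([ 0.473, -0.11 ]), 0.74), (array([ 0.44 , -0.339]), 0.61)] [([211.4, 118.4, 286.9, 185.2], 0.87, 3077), ([49.1, 252.4, 115.0, 298.8], 0.76, 1651), ([75.6, 152.1, 160.5, 214.6], 0.68, 3374), ([196.8, 289.3, 245.4, 323.2], 0.62, 1485)]
wrist [647.511  82.501] [70.115 71.463] 0.87 [378.2, 157.6, 435.7, 212.1]
wrist [642.999 182.349] [70.764 71.833] 0.56 [383.9, 68.7, 450.9, 130.6]
2 5.4833 [(array([ 0.472, -0.112]), 0.95), (array([ 0.296, -0.142]), 0.8)] [([231.3, 292.5, 290.0, 330.3], 0.69, 1686), ([233.9, 133.9, 269.0, 163.3], 0.69, 767), ([160.1, 315.4, 189.3, 338.9], 0.65, 207)]
wrist [650.299 191.452] [44.067 76.09 ] 0.66 [354.9, 226.2, 405.5, 267.1]
3 6.4667 [(array([0.461, 0.127]), 0.72), (array([0.475, 0.312]), 0.69)] [([222.1, 272.3, 252.4, 307.7], 0.98, 776), ([218.5, 129.4, 267.2, 169.8], 0.84, 1445)]
```

View pics/w.png

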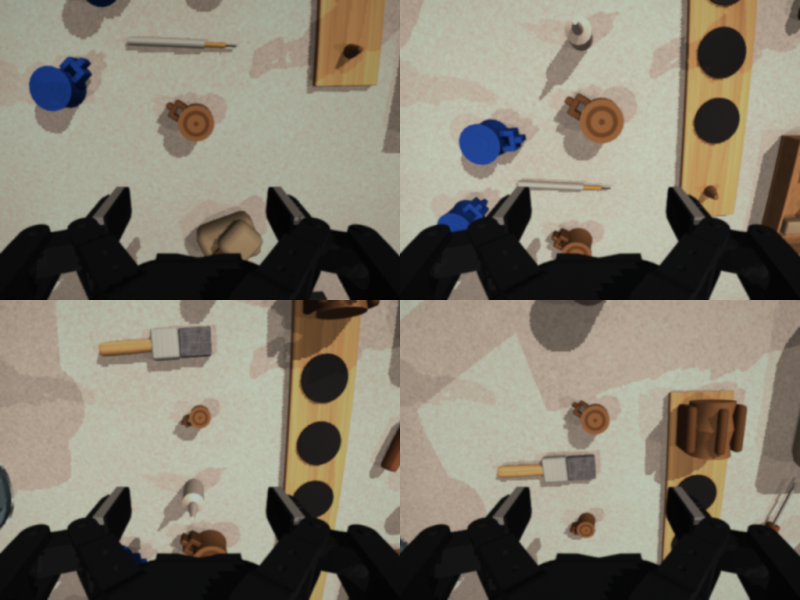

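The wrist views (800x600 mosaic) show each brown bone clearly: (195,123), (600,120), (200,415), (593,417). All spines point to −x and slightly +y. By mask area, bone 0 is d, 1 is b, 2 is c and 3 is a. I'll check this with a model fit.

```bash
cat > fit.py <<'E'
from h import *
from scipy.optimize import minimize
S=dict(a=(.021,.036,.038),b=(.031,.046,.056),c=(.016,.030,.029),d=(.026,.041,.047))
T=np.linspace(0,2*np.pi,40)[:-1]
def render(m,p,s,dz=0,k=4):
    r,h,L=S[s]; x,y,a=p; im=np.zeros((384*k,512*k),np.uint8)
    cyl=np.array([[x+r*np.cos(t),y+r*np.sin(t),z+dz] for z in (0,h) for t in T])
    w=.35*r
    box=np.array([[x-u*np.cos(a)-v*np.sin(a),y-u*np.sin(a)+v*np.cos(a),z+dz] for u in (0,L) for v in (-w,w) for z in (.4*h,.8*h)])
    for q in (cyl,box): cv2.fillConvexPoly(im,np.round(cv2.convexHull(project(m,q).astype(np.float32)+.5)*k).astype(np.int32),255)
    return cv2.resize(im,(512,384),interpolation=cv2.INTER_AREA)/255.
def fit(m,mask,s,p0,dz=0):
    mask=mask.astype(float)
    f=lambda p:1-np.minimum(q:=render(m,p,s,dz),mask).sum()/np.maximum(q,mask).sum()
    return min((minimize(f,[p0[0],p0[1],a],method="Nelder-Mead",options=dict(initial_simplex=np.array([p0[0],p0[1],a])+np.array([[0,0,0],[.006,0,0],[0,.006,0],[0,0,.4]]))) for a in (0,-.6)),key=lambda o:o.fun)
E
python3 - <<'E'
from fit import *
import pickle
np.set_printoptions(precision=4,suppress=True)
out=pickle.load(open("v.pkl","rb"))
for (m,im,o,t),p0 in zip(out,[(.437,-.338),(.471,-.112),(.454,.124),(.478,.313)]):
    c=project(m,[[*p0,.02]])[0]
    d=min(o,key=lambda d:np.hypot(*(np.array(d["rect"]).reshape(2,2).mean(0)-c)))
    for s in "bdac":
        q=fit(m,d["mask"],s,p0)
        if q.fun<.3: print(p0,s,q.x,round(1-q.fun,3))
E
```

```text
(0.437, -0.338) d [ 0.4341 -0.3404 -0.4917] 0.895
(0.471, -0.112) b [ 0.4761 -0.1129 -0.4688] 0.884
(0.454, 0.124) c [0.4563 0.1265 0.2704] 0.877
(0.478, 0.313) a [ 0.4728  0.3129 -0.528 ] 0.884
```

```bash
cat > pp.py <<'E'
from fit import *
MARK=dict(b=(.6435,.184),d=(.648,.084),a=(.6525,-.0155),c=(.657,-.1145))
def pick_place(s,x,y,a,F):
    r,h,L=S[s]; ap=.047; zp=max(.004,h/2-.017)
    J=manip.get_state()["joints"]; best=None
    for k in (1,-1):
        q=manip.solve_ik([x,y,.15],ori(a+k*np.pi/2)); p=manip.solve_ik([*MARK[s],.15],ori(ap+k*np.pi/2))
        if q is None or p is None: continue
        c=np.abs(np.array(p)-np.array(q)).max()+np.abs(np.array(q)-J).max()
        if best is None or c<best[0]: best=(c,k)
    k=best[1]
    manip.move_to([x,y,.15],ori(a+k*np.pi/2))
    manip.set_gripper(min(.085,2*r+.022))
    manip.move_l([x,y,zp],v=.1)
    manip.set_gripper(0,F); st=manip.get_state(); print(s,"grip",k,zp,st["tcp_pos"],st["opening"],st["grasp_force"])
    if st["opening"]<1.6*r: print("MISSED"); return False
    manip.move_l([x,y,.15],v=.12); st=manip.get_state(); print("lifted",st["opening"],st["force"])
    X,Y=MARK[s]
    manip.move_to([X,Y,.15],ori(ap+k*np.pi/2))
    manip.move_l([X,Y,zp+.03],v=.12); manip.move_l([X,Y,zp+.016],v=.03)
    st=manip.get_state(); print("place",st["tcp_pos"],st["opening"],st["force"])
    manip.set_gripper(min(.085,2*r+.014)); manip.move_l([X,Y,.15],v=.12)
    print("t",manip.get_state()["time_s"])
E
python3 - <<'E'
from pp import *
np.set_printoptions(precision=4,suppress=True)
pick_place("a",.4728,.3129,-.528,40)
m=manip.camera_model("side"); im=manip.grab_frame("side"); cv2.imwrite("pics/pa.png",cv2.resize(im[70:340,110:370],None,fx=2,fy=2)[:,:,::-1])
E
```

```text
a grip 1 0.004 [0.4732 0.313  0.0049] 0.03970705504492682 39.494330817688024
lifted 0.039084985637469045 [ 0.5591 -0.8333 -1.2786]
place [ 0.6523 -0.0155  0.0199] 0.039514815785148275 [-1.1312  0.1884  1.6184]
t 15.7667
```

View pics/pa.png

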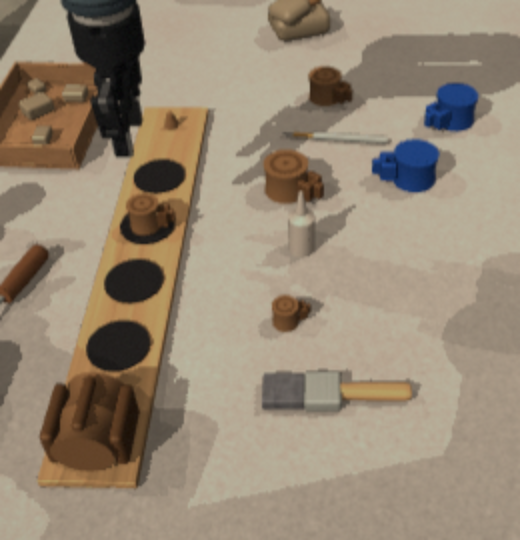

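Bone a stands centred on its mark at about (145,215) in the crop. Next are the others.

Run:
```python
from pp import *
np.set_printoptions(precision=4,suppress=True)
for g in [("c",.4563,.1265,.2704,30),("d",.4341,-.3404,-.4917,60),("b",.4761,-.1129,-.4688,80)]:
    if pick_place(*g) is False: break
else: manip.move_to([.45,.03,.3],ori(0))
im=manip.grab_frame("side"); cv2.imwrite("pics/pb.png",cv2.resize(im[70:340,110:370],None,fx=2,fy=2)[:,:,::-1])
```

```text
c grip 1 0.004 [0.4567 0.1265 0.0046] 0.029759331590818273 29.325099885463715
lifted 0.02986213414678983 [ 0.2459 -0.5914 -0.712 ]
place [ 0.6568 -0.1144  0.0197] 0.02953340777834579 [-0.1064 -0.8168 -0.7876]
t 24.7667
d grip 1 0.004 [ 0.4344 -0.3409  0.0052] 0.04856141635884626 60.30362219171366
lifted 0.04874219901565309 [ 0.5895  0.2655 -1.3261]
place [0.6479 0.0841 0.0203] 0.048360822043612674 [-3.3256 -0.6054  5.6526]
t 34.725
b grip 1 0.005999999999999998 [ 0.4764 -0.1132  0.0073] 0.05819166201078307 82.4213182926178
lifted 0.05857104338317388 [ 0.1415  0.5226 -3.0693]
place [0.6435 0.184  0.0225] 0.05827064216726695 [-3.5934 -2.0526  4.8786]
t 43.925
```

View pics/pb.png

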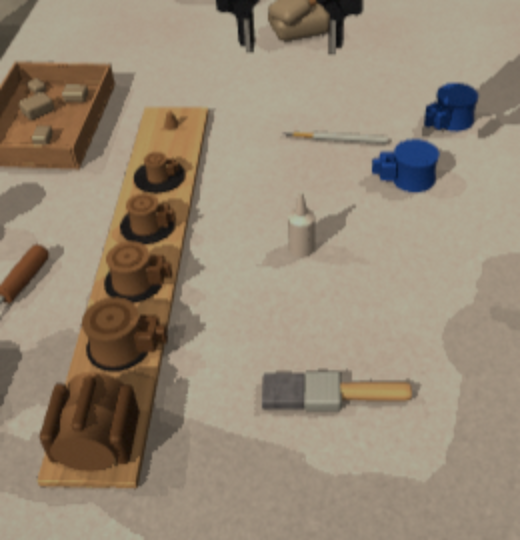

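All four stand in order and the bottle is upright. I'll check the centring from above, comparing each bone to its mark in the same image.

Run:
```python
from pp import *
np.set_printoptions(precision=4,suppress=True)
ims=[]
for yy,ss in [(.10,"bd"),(-.10,"ac")]:
    manip.move_to([.65,yy,.25],ori(0)); manip.sleep(.3)
    m=manip.camera_model("wrist"); im=manip.grab_frame("wrist"); o=manip.outline_of("vertebra_a","wrist"); v=im.copy()
    for s in ss:
        c=project(m,[[*MARK[s],.035]])[0]
        d=min(o,key=lambda d:np.hypot(*(np.array(d["rect"]).reshape(2,2).mean(0)-c)))
        q=fit(m,d["mask"],s,MARK[s],.015); print(s,q.x,MARK[s],round(1-q.fun,3))
        for X,r,z,col in [(MARK[s],.036,.015,(0,255,0)),(q.x[:2],S[s][0],.015+S[s][1],(255,0,0))]:
            cv2.polylines(v,[np.round(project(m,[[X[0]+r*np.cos(t),X[1]+r*np.sin(t),z] for t in T])).astype(int)],True,col,1)
    ims.append(v[:300,120:400])
cv2.imwrite("pics/chk.png",cv2.resize(np.hstack(ims),None,fx=1.42,fy=1.42,interpolation=cv2.INTER_CUBIC)[:,:,::-1])
```

```text
b [ 0.6434  0.1833 -0.0681] (0.6435, 0.184) 0.887
d [ 0.6473  0.084  -0.1225] (0.648, 0.084) 0.888
a [ 0.6525 -0.0161  0.0757] (0.6525, -0.0155) 0.884
c [ 0.6563 -0.1145  0.0844] (0.657, -0.1145) 0.886
```

View pics/chk.png

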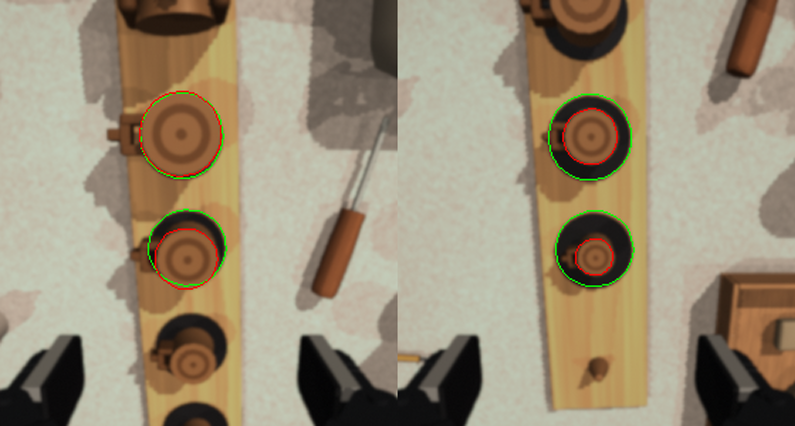

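The projected marks (green) and body tops (red) match the picture, and every bone is centred to within about 2 mm. I'm handing it in.

```bash
python3 -c "
from cell import manip
print(manip.job_done(), manip.get_state()['time_s'])"
```

```text
the job is handed in; nothing more can be done
the job is handed in; nothing more can be done
```

The job is handed in: all four vertebrae stand upright on their felt marks, largest by the sacrum and shrinking towards the tail (b, d, a, c), each centred to about 2 mm by the last wrist-camera check, and the glue bottle is still standing; the judge's verdict was not shown.

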